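Clear the breakfast things into their trays

TASK

Breakfast is over: clear the counter, each thing to where its kind belongs. Stand the two used egg cups in the white enamel washing-up tray, the jam and the honey jar in the pale wooden pantry crate, and the pepper mill in the dark wooden condiment tray with the oil and salt, all upright on the floor of their trays and let go. The juice glass and the sugar bowl are still wanted: leave them standing where they are.

Things in the scene. Friction and masses are not known exactly. Their poses are not given: they have to be found in the camera images.
- egg_cup_blue: egg cup standing upright, blue ceramic, 62 mm high, 70 g: round foot 42 mm across, stem 20 mm thick from 14 to 24 mm height, open bowl 47 mm across at 42 mm height widening to 50 mm at the rim (62 mm), wall 4 mm. Take it from outside by the bowl, 45 to 58 mm up. Origin: centre of the foot's underside, z up along its axis
- egg_cup_yellow: egg cup standing upright, yellow ceramic, 62 mm high, 70 g: round foot 42 mm across, stem 20 mm thick from 14 to 24 mm height, open bowl 47 mm across at 42 mm height widening to 50 mm at the rim (62 mm), wall 4 mm. Take it from outside by the bowl, 45 to 58 mm up. Origin: centre of the foot's underside, z up along its axis
- jam_jar: straight round screw-lid jar standing upright, 56 mm across (lid the same), 80 mm high, about 240 g; dark red jam, red lid, white paper label round the body. Origin: centre of its underside, z up along its axis
- honey_jar: straight round screw-lid jar standing upright, 56 mm across (lid the same), 80 mm high, about 240 g; amber honey, brass-coloured lid, white paper label round the body. Origin: centre of its underside, z up along its axis
- pepper_mill: dark wooden pepper mill standing upright, 147 mm high, about 220 g: base 54 mm across, waist 38 mm at 40 mm height, neck 40 mm across at 92 to 94 mm, straight turning head 47 mm across from 98 to 126 mm height, tapering above it to a small steel nut. The head does not turn. Origin: centre of its underside, z up along its axis
- wash_tray: square white enamel washing-up tray, blue rim, 180 x 180 mm outside, fixed, yaw within 15 degrees of 0. Walls 4 mm thick, 28 mm high; flat floor 4 mm above the counter. A loose used white coffee cup (68 mm across, 58 high) already stands at x +40, y +10 mm in its frame, handle to +y; the x < 0 half is free. Origin: centre of underside; x, y along its sides
- pantry_crate: square slatted pale wood pantry crate, 180 x 180 mm outside, fixed, yaw within 15 degrees of 0. Walls 8 mm thick, 48 mm high; flat floor 8 mm above the counter. Two loose stock jars with white lids (56 mm across, 80 high) already stand at x +45, y +38 and -38 mm in its frame; the x < 0 half is free. Origin: centre of underside; x, y along its sides
- condiment_tray: square dark wood condiment tray, 180 x 180 mm outside, fixed, yaw within 15 degrees of 0. Walls 10 mm thick, 30 high; flat floor 10 mm above the counter. Already in it, loose: oil bottle (56 mm across, 148 high) at x +42, y +40 mm in its frame, white salt pot (60 across, 68 high) at x +42, y -40; the x < 0 half is free. Origin: centre of underside; x, y along its sides
- juice_glass: clear juice glass standing upright among the things, open at the top, 64 mm across, 95 mm high; stays where it is. Origin: centre of its underside
- sugar_bowl: white round sugar bowl with a lid and a blue line, 75 mm across, 72 mm high; stays where it is. Origin: centre of its underside

How it is judged:
By the outcome, as a careful person would: the job done as asked, in the order asked, and still so for the second after the job is handed in, with the robot touching nothing.
It also fails if it takes over 144 s, if anything falls off the work surface, if the arm or the gripper's body presses on something with over 40 N, if the wrist force passes 120 N, or if a joint passes its speed limit or range.

ROBOT

A 6-joint arm with a two-finger parallel gripper is mounted at the origin on the work surface. World frame = base frame: x ahead of the robot, y to its left, z up, the work surface at z = 0. Lengths are in m, angles in rad, forces in N, time in s.
With the tool pointing down it reaches from about 0.325 to 0.85 m from the base axis. Payload 4.4 kg.
Tool frame: the origin (TCP) lies midway between the tips of the shut fingers; the grasp point (between the pads) lies 19 mm behind it; z points along the fingers, x is the direction in which the jaws open and shut, and the axes are right-handed (so a half turn about z gives the same grasp; the last joint's range is limited). The gripper opens to 94 mm and grips with 3 to 60 N. Pads are 16 mm wide; open, the fingers measure 119 mm over their backs; the gripper's body (75 mm by 177 mm) begins 78 mm behind the grasp point.
Start: joints at [-1.46, 0.207, 1.542, -0, 1.393, -0.15], TCP at [0.148, -0.556, 0.17] pointing down, gripper open.
Joint ranges: [-2.73, 2.73], [-0.86, 2.22], [0.23, 2.46], [-1.11, 4.25], [0.08, 2.63], [-2.82, 2.82]. Speed limits (rad/s): [2.79, 2.79, 3.14, 3.14, 3.14, 3.14].

INTERFACE

Orientations are given as a rotation vector (axis times angle).
In Python, from cell import env gives the robot as it stands.
- The arm moves only by the tool arm_command, never from a script. Its argument "deltas" is a list of rows, each a list of 2 entries, a list of its own where there are three numbers: the shift along the tool's x, y, z in m, then the turn, a rotation vector about the tool's x, y, z in degrees. A call has 1 to 12 rows; each row is the pose to reach, as a shift and turn from the pose commanded when the call began, along the tool's axes at that moment; what a row does not reach only later rows make up. A row lasts 1/12 s, in which the tool goes at most 41.7 mm and 7.16 degrees, less where a joint would pass 70% of its speed; a pose out of reach is approached as far as the arm can. A call with a gripper value outside its range is refused whole. "fingers" is the closure in counts, from 0 (fully open) to 255 (shut), set as the call begins (left out, the last holds). The fingers move at their own pace and stop on an object; "newtons" is the grip in N (left out, the last holds). Time passes only in rows, so rows that repeat a pose let the fingers close. It gives the time, the measured TCP pose, the force and the opening at its end, in the units of the state.
- env.state(): the state, without advancing time (a new reading comes with each control period).
- env.read_camera(name): name is "scene" or "top" or "wrist"; returns a dict with "pixels" (384x512x3 uint8, red, green, blue), "fx", "fy", "cx", "cy" (pixels), "extrinsics" (4x4, takes a point from world to camera coordinates). Camera axes: x right, y down, z forward; pixel columns grow to the right and rows downward; lengths in m; the calibration is good to about 2 mm. A picture is of the moment at which its call begins. There is no depth.
- env.finish_job(): hands the job in, once; it reports no verdict.
The state is a dict: "t": time; "joints": joint angles; "qvel": joint speeds; "joint_torque": joint torques, N m; "eef_pos": TCP position; "tcp_rot": TCP orientation; "ft_force": force on the tool from outside, world axes, zero at the start; "moment": the same for the moment, N m; "opening": finger opening in m.
Only numpy, scipy, OpenCV 4.12 (cv2) and the standard library are available. Lean on these libraries where they do the work, as an engineer would, in place of code of your own. Each camera call takes 0.05 s, during which the arm holds its last target. There are 200 camera calls.

## Working session

There is one attempt and no reset: what is moved stays moved. The work goes in short steps, Python scripts to look and compute and a tool call to move; the robot and the scene stay as the last step left them, time stands still between calls to the robot, and variables do not carry over. Pictures are saved under pics/ and viewed, about 12 in all and at most 16, crops included, and the job is handed in when it is done.

Besides the shell and the picture viewer there is one more tool, called after "Call:" by a JSON object that holds its "op" and its "data", one argument or row to a line. arm_command: Moves the arm, as the interface text tells. Its arguments: {"type":"object","properties":{"deltas":{"type":"array"},"fingers":{"type":"number"},"newtons":{"type":"number"}},"required":["deltas"]}

```bash
ls; mkdir -p pics
python3 - <<'E'
from cell import env
import cv2,numpy as np
print(env.state())
for n in ("top","scene"):
    c=env.read_camera(n); cv2.imwrite(f"pics/{n}0.png",cv2.resize(c["pixels"][:,:,::-1],(800,600),interpolation=cv2.INTER_CUBIC))
    print(n,c["fx"],c["fy"],c["cx"],c["cy"],np.round(c["extrinsics"],4).tolist())
E
```

```text
pics
{'t': 0.0, 'joints': array([-1.46053405e+00,  2.07404587e-01,  1.54292183e+00, -3.14317583e-06,
        1.39347119e+00, -1.50510480e-01]), 'qvel': array([ 0.00132197,  0.00114111,  0.00038758, -0.00155103, -0.00184572,
       -0.00093003]), 'joint_torque': array([-1.71524898e-03, -3.70886135e+01, -2.81416976e+01,  6.96209050e-02,
        3.61443346e-02, -1.65802735e-04]), 'eef_pos': array([ 0.1481367 , -0.55469678,  0.16881487]), 'tcp_rot': array([-2.49015140e+00,  1.91279092e+00,  2.40160552e-03]), 'ft_force': array([-0.32336266, -0.857083  , -0.03866479]), 'moment': array([ 0.03808216,  0.00302085, -0.0136288 ]), 'opening': 0.09389359091943807}
top 368.8471332858584 368.8471332858584 262.6561317074837 190.79954922103474 [[0.0292, -0.9992, -0.0265, -0.0036], [-0.9989, -0.0282, -0.0384, 0.5368], [0.0377, 0.0276, -0.9989, 1.0736], [0.0, 0.0, 0.0, 1.0]]
scene 467.76929535127795 467.76929535127795 255.13334500031257 192.84368134629108 [[-0.0461, 0.9989, -0.0022, 0.0132], [0.6731, 0.0294, -0.739, -0.345], [-0.7381, -0.0355, -0.6738, 1.6127], [0.0, 0.0, 0.0, 1.0]]
```

View pics/top0.png

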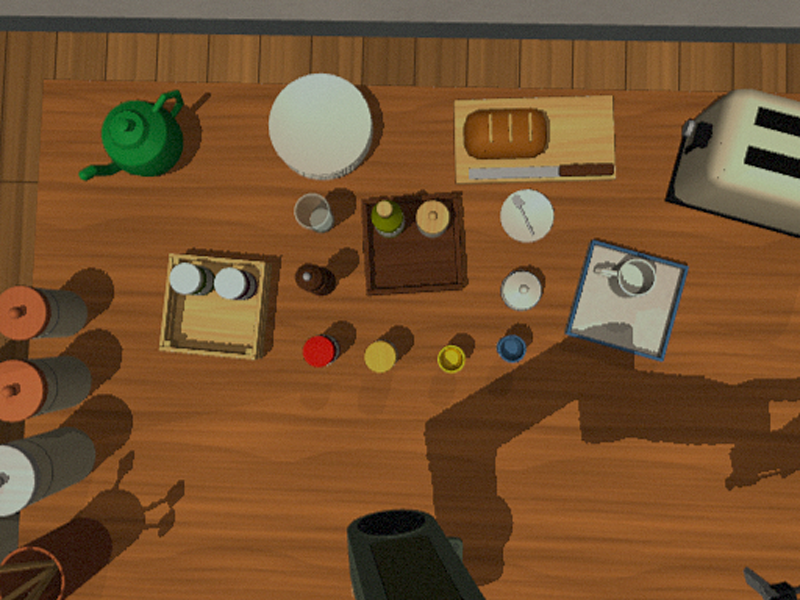

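View pics/scene0.png

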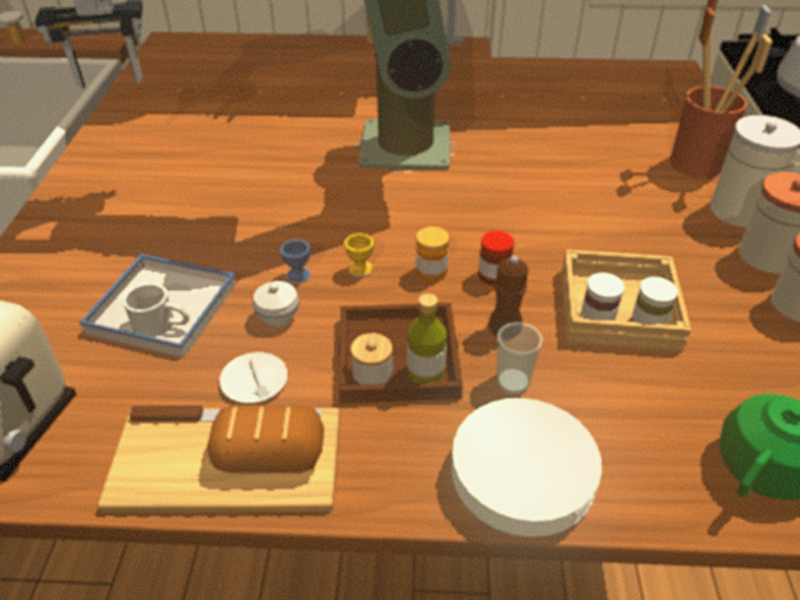

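The top view (800×600) shows blue cup (512,348), yellow cup (452,358), honey (380,357), jam (321,350), mill (~315,278), glass (312,212), sugar bowl (522,289). The crate is on the left, the condiment tray in the middle and the wash tray on the right.

```bash
cat > h.py <<'E'
from cell import env
import numpy as np, cv2
from scipy.spatial.transform import Rotation as R
def w(c,u,v,z):
    """pixel -> world at height z"""
    E=c["extrinsics"]; d=E[:3,:3].T@np.array([(u-c["cx"])/c["fx"],(v-c["cy"])/c["fy"],1]); o=-E[:3,:3].T@E[:3,3]
    return (o+d*(z-o[2])/d[2])[:2]
def px(c,p):
    q=c["extrinsics"][:3,:3]@np.array(p)+c["extrinsics"][:3,3]
    return c["fx"]*q[0]/q[2]+c["cx"],c["fy"]*q[1]/q[2]+c["cy"]
def delta(p,yaw):
    """tool-frame shift and turn to TCP p, pointing down, tool x at yaw (deg, mod 180)"""
    s=env.state(); r=R.from_rotvec(s["tcp_rot"]); best=None
    for k in (0,180):
        a=np.radians(yaw+k); T=R.from_matrix(np.array([[np.cos(a),np.sin(a),0],[np.sin(a),-np.cos(a),0],[0,0,-1.]]))
        rv=(r.inv()*T).as_rotvec(degrees=True)
        if best is None or np.linalg.norm(rv)<np.linalg.norm(best): best=rv
    return np.round(r.inv().apply(np.array(p)-s["eef_pos"])*1000,1),np.round(best,1)
E
python3 - <<'E'
from h import *
c=env.read_camera("top"); k=1/1.5625
P=lambda u,v,z:w(c,(u+.5)*k-.5,(v+.5)*k-.5,z)
for n,u,v,z in [("blue",512,348,.062),("yel",452,358,.062),("honey",380,357,.08),("jam",321,350,.08),("mill",311,275,.147),("glass",312,210,.095),("sugar",524,289,.072)]: print(n,P(u,v,z).round(3))
for n,z,q in [("wash",.028,[(593,240),(688,265),(663,358),(567,333)]),("crate",.048,[(167,254),(270,262),(263,358),(160,351)]),("cond",.03,[(362,198),(460,192),(467,287),(368,294)])]:
    A=np.array([P(u,v,z) for u,v in q]); x=A[0]+A[1]-A[2]-A[3]; print(n,A.mean(0).round(3),"yaw",np.degrees(np.arctan2(x[1],x[0])).round(1),np.linalg.norm(np.roll(A,1,0)-A,axis=1).round(3))
s=env.state(); print(R.from_rotvec(s["tcp_rot"]).as_matrix().round(3))
w_=env.read_camera("wrist");E=w_["extrinsics"];print((-E[:3,:3].T@E[:3,3]),E[:3,:3].round(2),w_["fx"])
E
```

```text
blue [ 0.452 -0.172]
yel [ 0.431 -0.066]
honey [0.43  0.061]
jam [0.439 0.165]
mill [0.566 0.174]
glass [0.684 0.187]
sugar [ 0.557 -0.189]
wash [ 0.546 -0.386] yaw -14.3 [0.178 0.178 0.176 0.179]
crate [0.511 0.369] yaw -1.8 [0.178 0.192 0.176 0.19 ]
cond [0.64  0.008] yaw 5.5 [0.179 0.183 0.177 0.183]
[[ 0.258 -0.966 -0.   ]
 [-0.966 -0.258  0.002]
 [-0.002 -0.    -1.   ]]
[ 0.21300242 -0.53889209  0.38379451] [[ 0.26 -0.97 -0.  ]
 [-0.94 -0.25  0.23]
 [-0.22 -0.06 -0.97]] 336.88995831208587
```

```bash
python3 -c "
from h import *
print(delta((.452,-.172,.17),76))"
```

```text
(array([-2.917e+02, -3.923e+02, -3.000e-01]), array([ 0. ,  0.1, 28.9]))
```

Call:
{"op": "arm_command", "data": {
  "deltas": [
    [[-0.02,-0.03,0],[0,0,2]],
    [[-0.045,-0.06,0],[0,0,5]],
    [[-0.07,-0.095,0],[0,0,8]],
    [[-0.095,-0.128,0],[0,0,11]],
    [[-0.12,-0.161,0],[0,0,14]],
    [[-0.145,-0.195,0],[0,0,17]],
    [[-0.17,-0.229,0],[0,0,20]],
    [[-0.195,-0.262,0],[0,0,23]],
    [[-0.22,-0.296,0],[0,0,26]],
    [[-0.245,-0.329,0],[0,0,29]],
    [[-0.268,-0.36,0],[0,0,29]],
    [[-0.292,-0.392,0],[0,0,29]]
  ],
  "fingers": 0,
  "newtons": 15
}}

```text
t: 1.2
eef_pos: [0.4526, -0.1704, 0.17]
tcp_rot: [-1.933, 2.476, -0.001]
ft_force: [1.2, -1.4, 0.1]
opening: 0.0939
```

Run:
```python
from h import *
c=env.read_camera("wrist"); c=env.read_camera("wrist");im=c["pixels"][:,:,::-1].copy(); s=env.state(); print(s["eef_pos"],delta((.452,-.172,.17),76))
for p in [(.452,-.172,.062),(.431,-.066,.062)]:
    cv2.drawMarker(im,tuple(int(round(x)) for x in px(c,p)),(255,0,255),0,10)
cv2.imwrite("pics/w1.png",im)
```

```text
[ 0.45414972 -0.16766369  0.16992487] (array([ 4.7,  1.1, -0.1]), array([-0. ,  0.1,  0.4]))
```

View pics/w1.png

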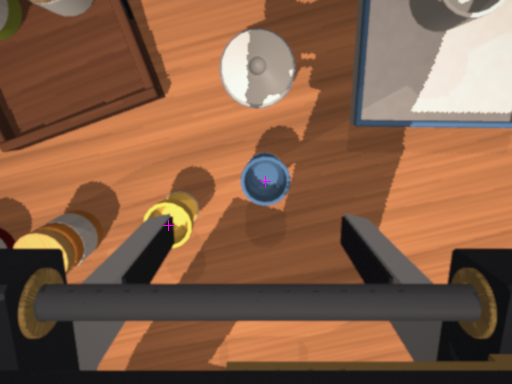

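The wrist view shows the blue rim at (266,180), matching its marker. The yellow rim is at (168,225), and it matches too. The sugar bowl is clear of the jaws.

Call:
{"op": "arm_command", "data": {
  "deltas": [
    [[0,0,0.02],[0,0,0]],
    [[0,0,0.04],[0,0,0]],
    [[0,0,0.05],[0,0,0]],
    [[0,0,0.05],[0,0,0]],
    [[0,0,0.05],[0,0,0]]
  ]
}}

```text
t: 1.72
eef_pos: [0.4509, -0.1728, 0.1195]
tcp_rot: [1.931, -2.477, -0.002]
ft_force: [0.4, -0.3, -0.6]
opening: 0.094
```

```bash
python3 -c "
from h import *
print(env.state()['eef_pos'],delta((.452,-.1725,.033),76))"
```

```text
[ 0.45090267 -0.17276561  0.11953209] (array([-0.5, -1.1, 86.5]), array([ 0.1,  0. , -0.1]))
```

Call:
{"op": "arm_command", "data": {
  "deltas": [
    [[0,-0.001,0.02],[0,0,0]],
    [[0,-0.001,0.045],[0,0,0]],
    [[0,-0.001,0.07],[0,0,0]],
    [[0,-0.001,0.083],[0,0,0]],
    [[0,-0.001,0.086],[0,0,0]],
    [[0,-0.001,0.086],[0,0,0]],
    [[0,-0.001,0.086],[0,0,0]]
  ]
}}

```text
t: 2.3
eef_pos: [0.4539, -0.1737, 0.0355]
tcp_rot: [-1.932, 2.476, -0.004]
ft_force: [0.1, 0.0, 1.2]
opening: 0.094
```

Call:
{"op": "arm_command", "data": {
  "deltas": [
    [[0,0,0],[0,0,0]],
    [[0,0,0],[0,0,0]],
    [[0,0,0],[0,0,0]],
    [[0,0,0],[0,0,0]],
    [[0,0,0],[0,0,0]],
    [[0,0,0],[0,0,0]],
    [[0,0,0],[0,0,0]],
    [[0,0,0],[0,0,0]]
  ],
  "fingers": 255,
  "newtons": 15
}}

```text
t: 2.97
eef_pos: [0.4526, -0.1725, 0.0339]
tcp_rot: [1.933, -2.476, -0.0]
ft_force: [-0.5, 0.2, 0.4]
opening: 0.044
```

Run:
```python
from h import *
s=env.state();print(s['eef_pos'],s['opening'],s['ft_force'])
c=np.array([.546,-.386]);a=np.radians(-14.3);M=np.array([[np.cos(a),-np.sin(a)],[np.sin(a),np.cos(a)]])
for l in [(-.045,-.045),(-.045,.045)]:
    p=c+M@np.array(l); print(p.round(4),delta((*p,.12),75.7))
```

```text
[ 0.45262571 -0.17252329  0.03390196] 0.04402689018312578 [-0.5453024   0.15417229  0.40541584]
[ 0.4913 -0.4185] (array([229.2, -97.2, -86.1]), array([0. , 0. , 0.2]))
[ 0.5135 -0.3313] (array([139.2, -97.6, -86.1]), array([0. , 0. , 0.2]))
```

Call:
{"op": "arm_command", "data": {
  "deltas": [
    [[0,0,-0.01],[0,0,0]],
    [[0,0,-0.03],[0,0,0]],
    [[0,0,-0.055],[0,0,0]],
    [[0,0,-0.075],[0,0,0]],
    [[0,0,-0.085],[0,0,0]],
    [[0,0,-0.085],[0,0,0]]
  ]
}}

```text
t: 3.47
eef_pos: [0.455, -0.1739, 0.1223]
tcp_rot: [-1.932, 2.475, -0.01]
ft_force: [-0.2, -0.3, -0.6]
opening: 0.0044
```

Run:
```python
from h import *
im=env.read_camera("wrist")["pixels"][:,:,::-1]; s=env.state();print(s['eef_pos'],s['opening'],s['ft_force'])
t=env.read_camera("scene")["pixels"][:,:,::-1]
cv2.imwrite("pics/w2.png",np.hstack([im[80:380,60:460],cv2.resize(t[100:300,50:316],(400,300))]))
```

```text
[ 0.45369826 -0.17319713  0.12036159] 0.0012147633830306684 [-0.53112304  0.52449405 -0.73730459]
```

View pics/w2.png

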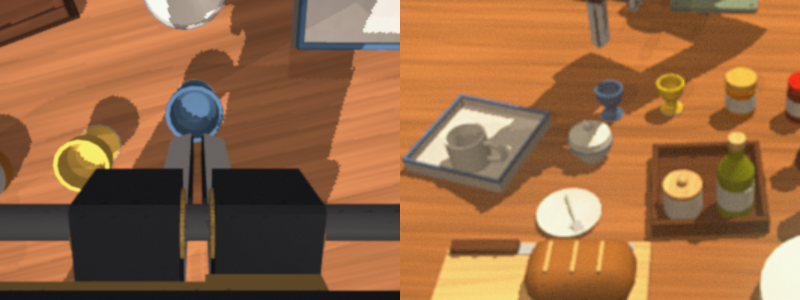

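Run:
```python
from h import *
s=env.state();print(s['eef_pos'],s['opening'],s["t"])
c=env.read_camera("wrist"); print("tcp px",px(c,s['eef_pos'])); print("cup rim at",w(c,255,192,.062))
for n in("wrist","top"):
    c=env.read_camera(n);h=cv2.cvtColor(c["pixels"],cv2.COLOR_RGB2HSV)
    m=cv2.inRange(h,(100,110,40),(125,255,255)); k,l,st,ce=cv2.connectedComponentsWithStats(m)
    for i in range(1,k):
        if st[i,4]>60: print(n,st[i],ce[i].round(1),w(c,*ce[i],.05).round(4))
```

```text
[ 0.45253508 -0.17253843  0.11886576] 0.0003694689939504449 3.5667
tcp px (np.float64(255.73844629473496), np.float64(211.3612640808962))
cup rim at [ 0.45177812 -0.17151477]
top [365 154  34  51  98] [377.  173.4] [ 0.5931 -0.3095]
top [392 160  48  71 202] [423.8 194.8] [ 0.5368 -0.4402]
```

The view shows the fingers fully shut and the blue cup still standing where it was, at (255,192), so the grasp missed. I'll check where the finger tips really are against the reported TCP.

Run:
```python
from h import *
c=env.read_camera("wrist"); s=env.state(); r=R.from_rotvec(s["tcp_rot"]);print(s["joints"].round(3))
im=cv2.resize(c["pixels"][120:380,130:390,::-1],None,fx=2.3,fy=2.3,interpolation=cv2.INTER_CUBIC)
for l in [(0,0,0),(0,.008,0),(0,-.008,0),(0,0,-.019),(0,.008,-.038)]:
    u,v=px(c,s["eef_pos"]+r.apply(l)); print(l,u,v); cv2.drawMarker(im,(int((u-130+.5)*2.3),int((v-120+.5)*2.3)),(255,0,255),0,10)
cv2.imwrite("pics/w3.png",im)
```

```text
[-0.543  0.065  1.816 -0.     1.264  1.273]
(0, 0, 0) 255.77865810459397 211.25592323264266
(0, 0.008, 0) 255.7859714287636 222.6525442140658
(0, -0.008, 0) 255.77122295240088 199.66945317903796
(0, 0, -0.019) 255.67266050380596 220.5642065857326
(0, 0.008, -0.038) 255.55677822263974 245.13067914897456
```

View pics/w3.png

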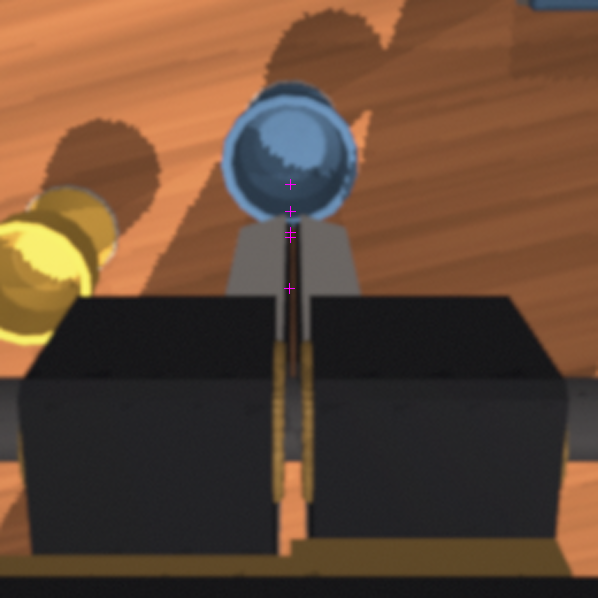

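Run:
```python
from h import *
s=env.state(); r=R.from_rotvec(s["tcp_rot"]); c=env.read_camera("scene")
print(s["eef_pos"])
u,v=px(c,s["eef_pos"]); print(u,v)
im=c["pixels"][:,:,::-1].copy()
for dz in (0,.02,.04):
    p=px(c,s["eef_pos"]+[0,0,dz]); print(dz,p); im[int(round(p[1])),int(round(p[0]))]=(255,0,255)
x0,y0=int(u)-50,int(v)-60
cv2.imwrite("pics/s2.png",cv2.resize(im[y0:y0+120,x0:x0+120],None,fx=5,fy=5,interpolation=cv2.INTER_NEAREST))
```

```text
[ 0.45149821 -0.17193064  0.117371  ]
185.48757274537445 141.3358902862455
0 (np.float64(185.48757274537445), np.float64(141.3358902862455))
0.02 (np.float64(184.68384202169636), np.float64(134.9595388934771))
0.04 (np.float64(183.86174804556987), np.float64(128.43750369533015))
```

View pics/s2.png

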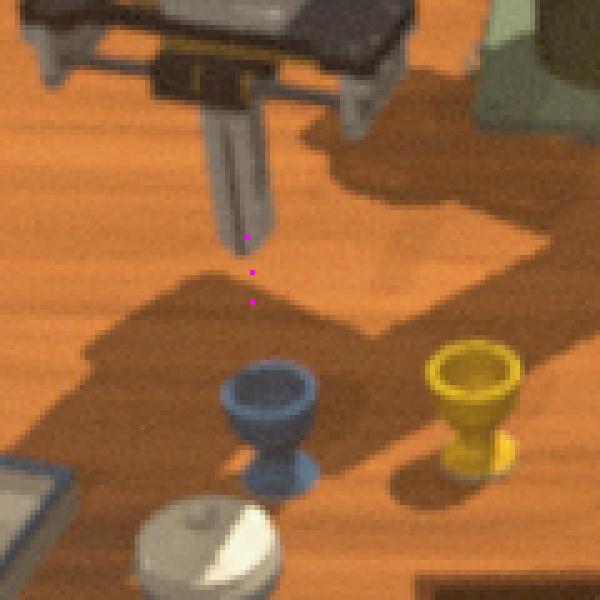

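Run:
```python
from h import *
s=env.state(); r=R.from_rotvec(s["tcp_rot"]); S=env.read_camera("scene"); W=env.read_camera("wrist")
from scipy.optimize import least_squares
f=lambda q:np.r_[np.array(px(S,s["eef_pos"]+r.apply((q[0],q[1]-.008,q[2])))-np.array((183.6,131.4)))*1.4, np.array(px(W,s["eef_pos"]+r.apply((q[0],q[1]-.008,q[2]))))-(257.2,214.8)]
o=least_squares(f,[0,0,-.03],x_scale=.01); print(o.x,o.fun)
for dz in(0,-.02,-.03,-.04):print(dz,f((0,0,dz)).round(1))
```

```text
[ 0.00076706 -0.00099666 -0.0354079 ] [-1.8354225   0.67929539 -0.49324055  0.36076518]
0 [  0.9  16.4  -1.6 -14.8]
-0.02 [-0.3  7.5 -1.8 -6. ]
-0.03 [-0.9  2.9 -1.8 -0.9]
-0.04 [-1.5 -1.7 -1.9  4.7]
```

The scene view shows the finger tips about 33 mm above the reported TCP (tip at (243,252), zero-offset marker at (252,302)). The fingers closed above the cup because of this. A light touch on bare counter beside it should pin the offset down.

Call:
{"op": "arm_command", "data": {
  "deltas": [
    [[0,0.03,0],[0,0,0]],
    [[0,0.06,0],[0,0,0]],
    [[0,0.08,0.01],[0,0,0]],
    [[0,0.08,0.04],[0,0,0]],
    [[0,0.08,0.07],[0,0,0]],
    [[0,0.08,0.1],[0,0,0]],
    [[0,0.08,0.12],[0,0,0]],
    [[0,0.08,0.13],[0,0,0]],
    [[0,0.08,0.13],[0,0,0]],
    [[0,0.08,0.13],[0,0,0]]
  ]
}}

```text
t: 4.75
eef_pos: [0.3745, -0.1528, -0.0116]
tcp_rot: [1.932, -2.476, -0.003]
ft_force: [0.3, -0.4, 0.4]
opening: 0.0003
```

Call:
{"op": "arm_command", "data": {
  "deltas": [
    [[0,0,0.002],[0,0,0]],
    [[0,0,0.004],[0,0,0]],
    [[0,0,0.006],[0,0,0]],
    [[0,0,0.008],[0,0,0]],
    [[0,0,0.009],[0,0,0]],
    [[0,0,0.01],[0,0,0]],
    [[0,0,0.01],[0,0,0]]
  ]
}}

```text
t: 5.33
eef_pos: [0.375, -0.1531, -0.0212]
tcp_rot: [1.933, -2.477, -0.0]
ft_force: [0.3, -0.0, -0.5]
opening: 0.0004
```

Call:
{"op": "arm_command", "data": {
  "deltas": [
    [[0,0,0.001],[0,0,0]],
    [[0,0,0.002],[0,0,0]],
    [[0,0,0.003],[0,0,0]],
    [[0,0,0.004],[0,0,0]],
    [[0,0,0.005],[0,0,0]],
    [[0,0,0.006],[0,0,0]],
    [[0,0,0.006],[0,0,0]]
  ]
}}

```text
t: 5.92
eef_pos: [0.3749, -0.153, -0.0273]
tcp_rot: [1.933, -2.476, -0.001]
ft_force: [-1.0, -0.1, 0.1]
opening: 0.0004
```

Call:
{"op": "arm_command", "data": {
  "deltas": [
    [[0,0,0.001],[0,0,0]],
    [[0,0,0.002],[0,0,0]],
    [[0,0,0.003],[0,0,0]],
    [[0,0,0.003],[0,0,0]]
  ]
}}

```text
t: 6.25
eef_pos: [0.3749, -0.153, -0.0303]
tcp_rot: [1.933, -2.476, -0.001]
ft_force: [-0.9, 0.3, -0.1]
opening: 0.0005
```

Call:
{"op": "arm_command", "data": {
  "deltas": [
    [[0,0,0.001],[0,0,0]],
    [[0,0,0.002],[0,0,0]],
    [[0,0,0.002],[0,0,0]]
  ]
}}

```text
t: 6.5
eef_pos: [0.3749, -0.1531, -0.0322]
tcp_rot: [1.933, -2.477, -0.0]
ft_force: [0.0, -0.5, -0.1]
opening: 0.0004
```

Call:
{"op": "arm_command", "data": {
  "deltas": [
    [[0,0,0.001],[0,0,0]],
    [[0,0,0.002],[0,0,0]],
    [[0,0,0.002],[0,0,0]]
  ]
}}

```text
t: 6.75
eef_pos: [0.3749, -0.153, -0.0342]
tcp_rot: [1.933, -2.477, -0.001]
ft_force: [-0.2, -0.6, 0.3]
opening: 0.0002
```

Call:
{"op": "arm_command", "data": {
  "deltas": [
    [[0,0,0.001],[0,0,0]],
    [[0,0,0.002],[0,0,0]],
    [[0,0,0.002],[0,0,0]]
  ]
}}

```text
t: 7.0
eef_pos: [0.3752, -0.1532, -0.0353]
tcp_rot: [1.933, -2.476, -0.001]
ft_force: [-1.8, 2.2, 9.2]
opening: 0.0004
```

Contact came at a reported z of −35 mm, so the true tip is 35 mm above the reported TCP. I'll correct for that from here on.

Call:
{"op": "arm_command", "data": {
  "deltas": [
    [[0,0,-0.02],[0,0,0]],
    [[0,0,-0.05],[0,0,0]],
    [[0,0,-0.08],[0,0,0]],
    [[0,0,-0.1],[0,0,0]],
    [[0,-0.02,-0.1],[0,0,0]],
    [[0,-0.045,-0.1],[0,0,0]],
    [[0,-0.065,-0.1],[0,0,0]],
    [[0,-0.08,-0.1],[0,0,0]],
    [[0,-0.08,-0.1],[0,0,0]],
    [[0,-0.08,-0.1],[0,0,0]],
    [[0,-0.08,-0.1],[0,0,0]],
    [[0,-0.08,-0.1],[0,0,0]]
  ],
  "fingers": 0
}}

```text
t: 8.0
eef_pos: [0.4514, -0.172, 0.0635]
tcp_rot: [1.932, -2.476, -0.002]
ft_force: [-1.1, 0.5, -0.3]
opening: 0.0768
```

```bash
sed -i 's/^def delta(p,yaw):/def delta(p,yaw,off=.035):\n    p=(p[0],p[1],p[2]-off)/; s/TCP p,/true tip p,/' h.py; python3 -c "
from h import *
print(env.state()['eef_pos'],env.state()['opening'],delta((.452,-.172,.033),76))"
```

```text
[ 0.45138727 -0.17203889  0.06347284] 0.07684205912644435 (array([-0.2, -0.7, 65.5]), array([ 0.1,  0. , -0.1]))
```

Call:
{"op": "arm_command", "data": {
  "deltas": [
    [[0,-0.001,0],[0,0,0]],
    [[0,-0.001,0.01],[0,0,0]],
    [[0,-0.001,0.03],[0,0,0]],
    [[0,-0.001,0.05],[0,0,0]],
    [[0,-0.001,0.062],[0,0,0]],
    [[0,-0.001,0.065],[0,0,0]],
    [[0,-0.001,0.065],[0,0,0]],
    [[0,-0.001,0.065],[0,0,0]]
  ]
}}

```text
t: 8.67
eef_pos: [0.4537, -0.1729, -0.0009]
tcp_rot: [-1.933, 2.477, -0.0]
ft_force: [-0.4, -0.7, 1.2]
opening: 0.0942
```

Call:
{"op": "arm_command", "data": {
  "deltas": [
    [[0,0,0],[0,0,0]],
    [[0,0,0],[0,0,0]],
    [[0,0,0],[0,0,0]],
    [[0,0,0],[0,0,0]],
    [[0,0,0],[0,0,0]],
    [[0,0,0],[0,0,0]],
    [[0,0,0],[0,0,0]],
    [[0,0,0],[0,0,0]],
    [[0,0,0],[0,0,0]],
    [[0,0,0],[0,0,0]]
  ],
  "fingers": 255
}}

```text
t: 9.5
eef_pos: [0.4538, -0.1728, -0.001]
tcp_rot: [-1.933, 2.476, -0.0]
ft_force: [0.1, 0.2, 0.4]
opening: 0.0482
```

Run:
```python
from h import *
s=env.state();print(s['eef_pos'],s['opening'],s['ft_force'])
c=np.array([.546,-.386]);a=np.radians(-14.3);M=np.array([[np.cos(a),-np.sin(a)],[np.sin(a),np.cos(a)]])
for l in [(-.045,-.045),(-.045,.045)]:
    p=c+M@np.array(l); print(p.round(4),delta((*p,.12),75.7))
```

```text
[ 0.45379702 -0.17281425 -0.00095363] 0.04820796130548891 [0.05127618 0.17847205 0.44490885]
[ 0.4913 -0.4185] (array([229.2, -96.1, -86. ]), array([-0. ,  0. ,  0.2]))
[ 0.5135 -0.3313] (array([139.2, -96.4, -86. ]), array([-0. ,  0. ,  0.2]))
```

Call:
{"op": "arm_command", "data": {
  "deltas": [
    [[0,0,-0.015],[0,0,0]],
    [[0,0,-0.04],[0,0,0]],
    [[0,0,-0.07],[0,0,0]],
    [[0.01,-0.004,-0.085],[0,0,0]],
    [[0.035,-0.015,-0.085],[0,0,0]],
    [[0.065,-0.028,-0.085],[0,0,0]],
    [[0.1,-0.042,-0.085],[0,0,0]],
    [[0.135,-0.057,-0.085],[0,0,0]],
    [[0.17,-0.072,-0.085],[0,0,0]],
    [[0.2,-0.085,-0.085],[0,0,0]],
    [[0.22,-0.093,-0.085],[0,0,0]],
    [[0.229,-0.096,-0.085],[0,0,0]]
  ]
}}

```text
t: 10.5
eef_pos: [0.4908, -0.4217, 0.0834]
tcp_rot: [1.929, -2.478, 0.001]
ft_force: [-0.9, -0.3, -0.1]
opening: 0.0481
```

Call:
{"op": "arm_command", "data": {
  "deltas": [
    [[0,0,0],[0,0,0]],
    [[0,0,0],[0,0,0]],
    [[0,0,0],[0,0,0]]
  ]
}}

```text
t: 10.75
eef_pos: [0.4908, -0.4163, 0.0834]
tcp_rot: [-1.934, 2.475, 0.003]
ft_force: [-0.7, -0.3, -0.6]
opening: 0.0482
```

Run:
```python
from h import *
W=env.read_camera("wrist"); T=env.read_camera("top"); s=env.state();print(s['eef_pos'],s['opening'],s['ft_force'],delta((.4913,-.4185,.038),75.7))
im=W["pixels"][:,:,::-1].copy();im2=T["pixels"][:,:,::-1].copy()
c=np.array([.546,-.386]);a=np.radians(-14.3);M=np.array([[np.cos(a),-np.sin(a)],[np.sin(a),np.cos(a)]])
for i,C in((im,W),(im2,T)):
  for l in [(-.09,-.09),(-.09,.09),(.09,.09),(.09,-.09)]:
    p=c+M@np.array(l); u,v=px(C,(*p,.028)); cv2.drawMarker(i,(int(round(u)),int(round(v))),(255,0,255),0,9)
cv2.imwrite("pics/w4.png",np.hstack([im,cv2.resize(im2[130:250,340:460],(384,384),interpolation=cv2.INTER_CUBIC)[:,:288]]))
```

```text
[ 0.49112685 -0.41639538  0.08382416] 0.04825181216190536 [ 0.33348239 -0.68859777 -1.14032807] (array([ 2.1, -0.7, 80.8]), array([0. , 0. , 0.3]))
```

View pics/w4.png

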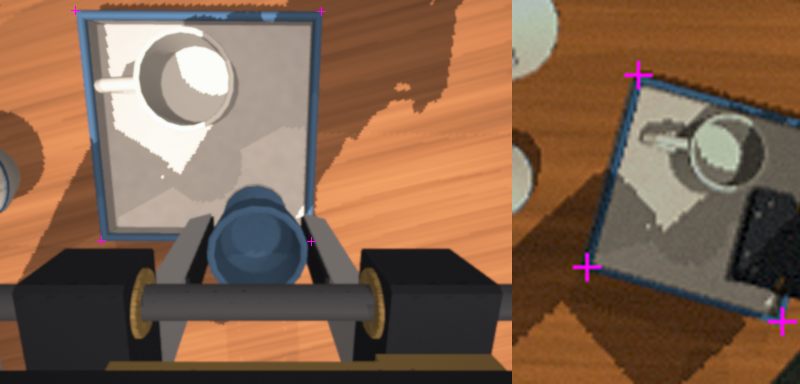

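The tray corners and markers agree, and the blue cup is held upright at (258,245) over the free near corner, well clear of the coffee cup.

Call:
{"op": "arm_command", "data": {
  "deltas": [
    [[0.001,-0.001,0.015],[0,0,0]],
    [[0.001,-0.001,0.035],[0,0,0]],
    [[0.001,-0.001,0.055],[0,0,0]],
    [[0.001,-0.001,0.068],[0,0,0]],
    [[0.001,-0.001,0.074],[0,0,0]],
    [[0.001,-0.001,0.077],[0,0,0]],
    [[0.001,-0.001,0.079],[0,0,0]],
    [[0.001,-0.001,0.08],[0,0,0]],
    [[0.001,-0.001,0.08],[0,0,0]]
  ]
}}

```text
t: 11.6
eef_pos: [0.4925, -0.4201, 0.0049]
tcp_rot: [-1.933, 2.476, -0.003]
ft_force: [-0.1, 0.3, -0.1]
opening: 0.0485
```

Call:
{"op": "arm_command", "data": {
  "deltas": [
    [[0,0,0.0005],[0,0,0]],
    [[0,0,0.0005],[0,0,0]],
    [[0,0,0.0005],[0,0,0]]
  ]
}}

```text
t: 11.85
eef_pos: [0.4922, -0.4199, 0.0041]
tcp_rot: [-1.933, 2.477, -0.002]
ft_force: [-0.5, 0.3, -1.0]
opening: 0.0487
```

Call:
{"op": "arm_command", "data": {
  "deltas": [
    [[0,0,0.001],[0,0,0]],
    [[0,0,0.001],[0,0,0]],
    [[0,0,0.001],[0,0,0]]
  ]
}}

```text
t: 12.1
eef_pos: [0.4922, -0.4199, 0.003]
tcp_rot: [-1.933, 2.477, -0.002]
ft_force: [-0.6, -0.2, 2.1]
opening: 0.0483
```

Call:
{"op": "arm_command", "data": {
  "deltas": [
    [[0,0,0],[0,0,0]],
    [[0,0,0],[0,0,0]],
    [[0,0,0],[0,0,0]],
    [[0,0,0],[0,0,0]],
    [[0,0,0],[0,0,0]],
    [[0,0,0],[0,0,0]]
  ],
  "fingers": 60
}}

```text
t: 12.6
eef_pos: [0.4918, -0.4194, 0.0023]
tcp_rot: [1.933, -2.477, -0.0]
ft_force: [0.6, -0.1, -0.3]
opening: 0.072
```

Call:
{"op": "arm_command", "data": {
  "deltas": [
    [[0,0,-0.01],[0,0,0]],
    [[0,0,-0.03],[0,0,0]],
    [[0,0,-0.06],[0,0,0]],
    [[0,0,-0.09],[0,0,0]],
    [[0,0,-0.105],[0,0,0]],
    [[0,0,-0.105],[0,0,0]],
    [[0,0,-0.105],[0,0,0]]
  ]
}}

```text
t: 13.18
eef_pos: [0.4926, -0.4203, 0.1092]
tcp_rot: [-1.933, 2.476, -0.005]
ft_force: [0.4, 0.3, -0.1]
opening: 0.072
```

Run:
```python
from h import *
s=env.state();print(s['eef_pos'],s['opening'],delta((.431,-.066,.14),75.7))
W=env.read_camera("wrist");cv2.imwrite("pics/w5.png",W["pixels"][:,:,::-1])
```

```text
[ 0.49258723 -0.42029017  0.10918211] 0.07201642850980709 (array([-328.7,  145.8,    3.2]), array([-0.2, -0.1,  0.2]))
```

View pics/w5.png

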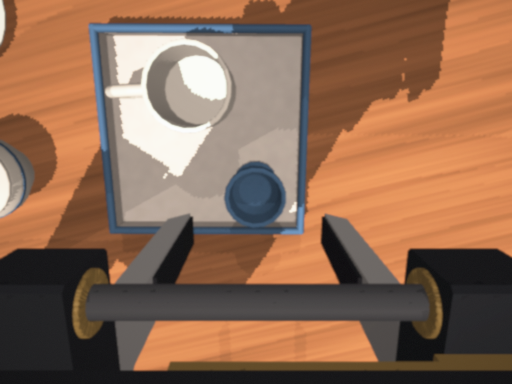

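The blue cup stands upright on the tray floor at (255,195). Next is the yellow one.

Call:
{"op": "arm_command", "data": {
  "deltas": [
    [[-0.015,0.007,0],[0,0,0]],
    [[-0.045,0.02,0],[0,0,0]],
    [[-0.08,0.035,0],[0,0,0]],
    [[-0.115,0.051,0],[0,0,0]],
    [[-0.15,0.067,0],[0,0,0]],
    [[-0.185,0.082,0],[0,0,0]],
    [[-0.22,0.098,0],[0,0,0]],
    [[-0.255,0.113,0],[0,0,0]],
    [[-0.285,0.126,0],[0,0,0]],
    [[-0.31,0.138,0],[0,0,0]],
    [[-0.329,0.146,0],[0,0,0]],
    [[-0.329,0.146,0],[0,0,0]]
  ],
  "fingers": 0
}}

```text
t: 14.23
eef_pos: [0.4269, -0.0609, 0.105]
tcp_rot: [1.936, -2.471, -0.009]
ft_force: [-0.1, -0.7, -0.4]
opening: 0.0939
```

Call:
{"op": "arm_command", "data": {
  "deltas": [
    [[0,0,0],[0,0,0]],
    [[0,0,0],[0,0,0]],
    [[0,0,0],[0,0,0]],
    [[0,0,0],[0,0,0]]
  ]
}}

```text
t: 14.57
eef_pos: [0.4302, -0.066, 0.1071]
tcp_rot: [1.931, -2.478, -0.001]
ft_force: [-0.6, 0.3, -0.5]
opening: 0.0942
```

```bash
cat > seg.py <<'E'
from h import *
def blob(c,lo,hi,box=None,amin=60):
    m=cv2.inRange(cv2.cvtColor(c["pixels"],cv2.COLOR_RGB2HSV),lo,hi)
    k,l,st,ce=cv2.connectedComponentsWithStats(m)
    for i in range(1,k):
        if st[i,4]>amin: print(st[i],ce[i].round(1))
E
python3 - <<'E'
from seg import *
c=env.read_camera("wrist"); s=env.state();print(s['eef_pos'],s['opening'],delta((.431,-.066,.033),75.7))
print("pred rim px",px(c,(.431,-.066,.062))); blob(c,(22,170,60),(34,255,255))
E
```

```text
[ 0.43024855 -0.06589987  0.10723221] 0.09411336693252331 (array([-1.000e-01, -8.000e-01,  1.092e+02]), array([ 0. , -0. ,  0.1]))
pred rim px (np.float64(255.7121212640584), np.float64(193.44927858880655))
```

Run:
```python
from seg import *
c=env.read_camera("wrist"); print(c["pixels"][170:225:9,255].tolist(), c["pixels"][193,215:300:9].tolist()); blob(c,(24,120,60),(38,255,255))
```

```text
[[252, 229, 101], [253, 248, 121], [253, 247, 119], [206, 159, 70], [177, 133, 56], [146, 110, 47], [232, 173, 92]] [[212, 133, 84], [252, 247, 118], [169, 128, 55], [200, 152, 66], [239, 214, 93], [253, 247, 120], [239, 194, 83], [164, 125, 53], [233, 152, 97], [233, 152, 96]]
[ 223  164   62   60 1514] [254.8 188.2]
[  59  205   70   65 2303] [ 85.7 233.8]
```

Call:
{"op": "arm_command", "data": {
  "deltas": [
    [[0,-0.001,0.02],[0,0,0]],
    [[0,-0.001,0.045],[0,0,0]],
    [[0,-0.001,0.07],[0,0,0]],
    [[0,-0.001,0.09],[0,0,0]],
    [[0,-0.001,0.103],[0,0,0]],
    [[0,-0.001,0.108],[0,0,0]],
    [[0,-0.001,0.108],[0,0,0]],
    [[0,-0.001,0.108],[0,0,0]]
  ]
}}

```text
t: 15.33
eef_pos: [0.4316, -0.0656, -0.0002]
tcp_rot: [-1.932, 2.477, -0.001]
ft_force: [0.4, 0.8, 0.4]
opening: 0.0937
```

Call:
{"op": "arm_command", "data": {
  "deltas": [
    [[0,0,0],[0,0,0]],
    [[0,0,0],[0,0,0]],
    [[0,0,0],[0,0,0]],
    [[0,0,0],[0,0,0]],
    [[0,0,0],[0,0,0]],
    [[0,0,0],[0,0,0]],
    [[0,0,0],[0,0,0]],
    [[0,0,0],[0,0,0]],
    [[0,0,0],[0,0,0]],
    [[0,0,0],[0,0,0]]
  ],
  "fingers": 255
}}

```text
t: 16.17
eef_pos: [0.4312, -0.0651, -0.0005]
tcp_rot: [-1.933, 2.476, 0.0]
ft_force: [-0.1, 0.5, 1.1]
opening: 0.0485
```

Run:
```python
from h import *
s=env.state();print(s['eef_pos'],s['opening'],s['ft_force'],delta((.5135,-.3313,.12),75.7),delta((.48,-.25,.12),75.7))
```

```text
[ 0.43122178 -0.06507751 -0.00049054] 0.04845607828610478 [-0.10991709  0.54656663  1.08398786] (array([ 238.2, -144.5,  -85.5]), array([-0. ,  0. ,  0.2])) (array([167.5, -92.3, -85.5]), array([-0. ,  0. ,  0.2]))
```

Call:
{"op": "arm_command", "data": {
  "deltas": [
    [[0,0,-0.015],[0,0,0]],
    [[0,0,-0.04],[0,0,0]],
    [[0,0,-0.07],[0,0,0]],
    [[0.01,-0.006,-0.085],[0,0,0]],
    [[0.035,-0.021,-0.085],[0,0,0]],
    [[0.065,-0.039,-0.085],[0,0,0]],
    [[0.1,-0.061,-0.085],[0,0,0]],
    [[0.135,-0.082,-0.085],[0,0,0]],
    [[0.17,-0.103,-0.085],[0,0,0]],
    [[0.2,-0.121,-0.085],[0,0,0]],
    [[0.225,-0.136,-0.085],[0,0,0]],
    [[0.238,-0.144,-0.085],[0,0,0]]
  ]
}}

```text
t: 17.17
eef_pos: [0.5133, -0.3349, 0.084]
tcp_rot: [1.929, -2.478, 0.002]
ft_force: [1.4, 0.2, -0.7]
opening: 0.0484
```

Call:
{"op": "arm_command", "data": {
  "deltas": [
    [[0,0,0],[0,0,0]],
    [[0,0,0],[0,0,0]],
    [[0,0,0],[0,0,0]],
    [[0,0,0],[0,0,0]]
  ]
}}

```text
t: 17.5
eef_pos: [0.5125, -0.3292, 0.084]
tcp_rot: [1.934, -2.475, -0.003]
ft_force: [0.6, -0.6, -0.5]
opening: 0.0485
```

Run:
```python
from h import *
s=env.state();print(s['eef_pos'],s['opening'],s['ft_force'],delta((.5135,-.3313,.038),75.7))
```

```text
[ 0.51245467 -0.32924571  0.08402139] 0.04848800863977991 [ 0.56424462 -0.61970171 -0.53318682] (array([ 1.8, -1.6, 81. ]), array([0.1, 0.1, 0.3]))
```

Call:
{"op": "arm_command", "data": {
  "deltas": [
    [[0.001,-0.001,0.015],[0,0,0]],
    [[0.001,-0.001,0.035],[0,0,0]],
    [[0.001,-0.001,0.055],[0,0,0]],
    [[0.001,-0.001,0.068],[0,0,0]],
    [[0.001,-0.001,0.074],[0,0,0]],
    [[0.001,-0.001,0.077],[0,0,0]],
    [[0.001,-0.001,0.079],[0,0,0]],
    [[0.001,-0.001,0.081],[0,0,0]],
    [[0.001,-0.001,0.081],[0,0,0]],
    [[0.001,-0.001,0.081],[0,0,0]]
  ]
}}

```text
t: 18.33
eef_pos: [0.5143, -0.3327, 0.0043]
tcp_rot: [-1.933, 2.476, -0.002]
ft_force: [-0.2, 0.1, -0.9]
opening: 0.0477
```

Call:
{"op": "arm_command", "data": {
  "deltas": [
    [[0,0,0.0005],[0,0,0]],
    [[0,0,0.001],[0,0,0]],
    [[0,0,0.001],[0,0,0]]
  ]
}}

```text
t: 18.58
eef_pos: [0.5145, -0.3327, 0.0035]
tcp_rot: [-1.932, 2.476, -0.003]
ft_force: [-0.8, 1.6, 3.6]
opening: 0.0484
```

Call:
{"op": "arm_command", "data": {
  "deltas": [
    [[0,0,0],[0,0,0]],
    [[0,0,0],[0,0,0]],
    [[0,0,0],[0,0,0]],
    [[0,0,0],[0,0,0]],
    [[0,0,0],[0,0,0]],
    [[0,0,0],[0,0,0]]
  ],
  "fingers": 60
}}

```text
t: 19.08
eef_pos: [0.5136, -0.3321, 0.0023]
tcp_rot: [1.933, -2.476, -0.0]
ft_force: [-0.1, 0.3, 0.7]
opening: 0.0718
```

Call:
{"op": "arm_command", "data": {
  "deltas": [
    [[0,0,-0.01],[0,0,0]],
    [[0,0,-0.03],[0,0,0]],
    [[0,0,-0.06],[0,0,0]],
    [[0,0,-0.09],[0,0,0]],
    [[0,0,-0.115],[0,0,0]],
    [[0,0,-0.125],[0,0,0]],
    [[0,0,-0.125],[0,0,0]],
    [[0,0,-0.125],[0,0,0]]
  ]
}}

```text
t: 19.75
eef_pos: [0.5137, -0.3322, 0.1275]
tcp_rot: [-1.933, 2.476, -0.001]
ft_force: [-0.8, 0.2, -0.1]
opening: 0.072
```

Run:
```python
from h import *
s=env.state();print(s['eef_pos'],s['opening'],delta((.439,.165,.16),-2),delta((.47,-.1,.16),50))
W=env.read_camera("wrist");cv2.imwrite("pics/w6.png",W["pixels"][:,:,::-1])
```

```text
[ 0.51369485 -0.33218168  0.12751961] 0.07195230892467838 (array([-464.2,  193.2,    2.3]), array([-0. ,  0. , 77.9])) (array([-214.6,   98.8,    2.4]), array([-0. , -0. , 25.9]))
```

View pics/w6.png

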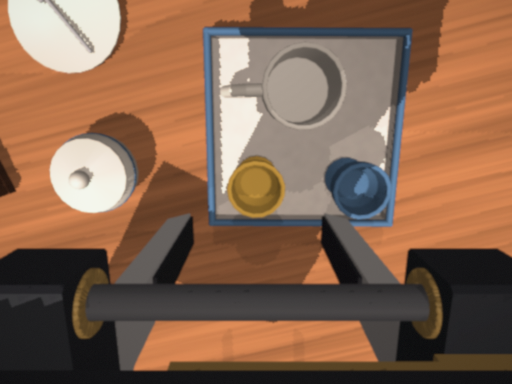

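Both cups stand upright in the wash tray, yellow at (255,188) and blue at (360,190), with the coffee cup undisturbed. On to the jam jar.

Call:
{"op": "arm_command", "data": {
  "deltas": [
    [[-0.01,0.004,0],[0,0,-3]],
    [[-0.03,0.012,0],[0,0,-8]],
    [[-0.06,0.025,0],[0,0,-14]],
    [[-0.09,0.037,0],[0,0,-20]],
    [[-0.12,0.05,0],[0,0,-26]],
    [[-0.15,0.062,0],[0,0,-32]],
    [[-0.18,0.075,0],[0,0,-38]],
    [[-0.21,0.087,0],[0,0,-44]],
    [[-0.24,0.1,0],[0,0,-50]],
    [[-0.27,0.112,0],[0,0,-56]],
    [[-0.3,0.125,0],[0,0,-62]],
    [[-0.33,0.137,0],[0,0,-68]]
  ],
  "fingers": 0
}}

```text
t: 20.8
eef_pos: [0.4583, 0.0229, 0.1249]
tcp_rot: [2.989, -0.965, -0.008]
ft_force: [0.1, 0.4, -1.0]
opening: 0.0939
```

```bash
python3 -c "
from h import *
print(env.state()['eef_pos'],delta((.439,.165,.16),-2))"
```

```text
[0.45826327 0.02294304 0.1248868 ] (array([-9.87e+01, -1.04e+02,  1.00e-01]), array([  0.1,   0.3, -33.8]))
```

Call:
{"op": "arm_command", "data": {
  "deltas": [
    [[-0.025,-0.026,0],[0,0,-6]],
    [[-0.05,-0.053,0],[0,0,-12]],
    [[-0.075,-0.079,0],[0,0,-18]],
    [[-0.09,-0.095,0],[0,0,-24]],
    [[-0.099,-0.104,0],[0,0,-30]],
    [[-0.099,-0.104,0],[0,0,-34]],
    [[-0.099,-0.104,0],[0,0,-34]],
    [[-0.099,-0.104,0],[0,0,-34]],
    [[-0.099,-0.104,0],[0,0,-34]]
  ]
}}

```text
t: 21.55
eef_pos: [0.4412, 0.163, 0.1261]
tcp_rot: [3.14, -0.06, -0.004]
ft_force: [0.1, 0.1, -0.4]
opening: 0.0937
```

Run:
```python
from h import *
c=env.read_camera("wrist");s=env.state();print(s['eef_pos'],delta((.439,.165,.043),-2))
im=c["pixels"][:,:,::-1].copy()
M=lambda p:cv2.drawMarker(im,tuple(int(round(x)) for x in px(c,p)),(255,0,255),0,9)
for p in [(.439,.165,.08),(.43,.061,.08),(.566,.174,.147)]: M(p)
a=np.radians(-1.8)
for l in [(-.09,-.09),(-.09,.09),(.09,.09),(.09,-.09)]: M((.511+np.cos(a)*l[0]-np.sin(a)*l[1],.369+np.sin(a)*l[0]+np.cos(a)*l[1],.048))
cv2.imwrite("pics/w7.png",im)
```

```text
[0.44156349 0.1629531  0.12649222] (array([ -2.4,  -2. , 118.5]), array([ 0. ,  0.1, -0.2]))
```

View pics/w7.png

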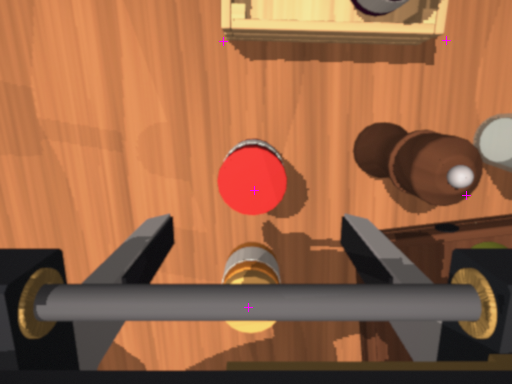

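Run:
```python
from h import *
for n in("top","wrist"):
    c=env.read_camera(n);m=cv2.inRange(cv2.cvtColor(c["pixels"],cv2.COLOR_RGB2HSV),(0,215,110),(5,255,255))|cv2.inRange(cv2.cvtColor(c["pixels"],cv2.COLOR_RGB2HSV),(175,215,110),(180,255,255))
    k,l,st,ce=cv2.connectedComponentsWithStats(m)
    for i in range(1,k):
        if st[i,4]>100: print(n,st[i],ce[i].round(1),w(c,*ce[i],.08).round(4))
print("honey",w(c,249,308,.08),"nut",w(c,460,177,.147),"crate near edge",w(c,222,35,.048),w(c,448,35,.048),env.state()['eef_pos'])
```

```text
top [204 215  10  20 139] [207.9 224.7] [0.4364 0.1578]
honey [0.43122693 0.05904482] nut [0.56258685 0.18454443] crate near edge [0.41847837 0.28681181] [0.60090619 0.27988204] [0.44201689 0.16296471 0.12702325]
```

Run:
```python
from h import *
c=env.read_camera("wrist");p=c["pixels"].astype(int);m=((p[...,0]>150)&(p[...,1]<80)&(p[...,2]<80)).astype(np.uint8)
k,l,st,ce=cv2.connectedComponentsWithStats(m);i=1+st[1:,4].argmax();q=w(c,*ce[i],.08);print(st[i],ce[i],q,env.state()['eef_pos'],delta((*q,.043),-2))
```

```text
[ 217  147   69   67 3649] [251.13455741 180.34447794] [0.4380596  0.17275025] [0.44217937 0.16299737 0.12723768] (array([ -4.4,  -9.6, 119.2]), array([ 0. ,  0. , -0.2]))
```

Run:
```python
from h import *
c=env.read_camera("top");im=cv2.imread("pics/top0.png")[:,:,::-1].astype(int)
r=im[...,0];g=im[...,1];b=im[...,2]
for n,m,z in(("jam",(r>130)&(g<50)&(b<50),.08),("honey",(r>150)&(g>130)&(b<130)&(r-b>50),.08)):
    k,l,st,ce=cv2.connectedComponentsWithStats(m.astype(np.uint8))
    for i in range(1,k):
        if 200<st[i,4]<3000: print(n,st[i],ce[i].round(1),w(c,*((ce[i]+.5)/1.5625-.5),z).round(4))
```

```text
jam [303 336  30  31 749] [317.6 351.1] [0.4366 0.171 ]
honey [494 174 122   7 307] [552.9 178.3] [ 0.7529 -0.2346]
honey [417 202  31  31 679] [432.4 217.1] [ 0.679  -0.0242]
honey [160 254  89  91 437] [184.7 280.8] [0.5541 0.4131]
honey [365 342  30  30 709] [379.6 356.6] [0.4303 0.0615]
```

Centroids from the saved top view and the wrist view agree on the jam at (0.437, 0.172), so my first pixel reading was about 7 mm off. I'll correct and grasp.

Call:
{"op": "arm_command", "data": {
  "deltas": [
    [[-0.004,-0.009,0],[0,0,0]],
    [[-0.004,-0.009,0.02],[0,0,0]],
    [[-0.004,-0.009,0.045],[0,0,0]],
    [[-0.004,-0.009,0.07],[0,0,0]],
    [[-0.004,-0.009,0.095],[0,0,0]],
    [[-0.004,-0.009,0.11],[0,0,0]],
    [[-0.004,-0.009,0.118],[0,0,0]],
    [[-0.004,-0.009,0.118],[0,0,0]],
    [[-0.004,-0.009,0.118],[0,0,0]]
  ]
}}

```text
t: 22.55
eef_pos: [0.4388, 0.173, 0.0098]
tcp_rot: [-3.141, 0.056, -0.0]
ft_force: [-0.1, 1.0, -0.0]
opening: 0.0938
```

Call:
{"op": "arm_command", "data": {
  "deltas": [
    [[0,0,0],[0,0,0]],
    [[0,0,0],[0,0,0]],
    [[0,0,0],[0,0,0]],
    [[0,0,0],[0,0,0]],
    [[0,0,0],[0,0,0]],
    [[0,0,0],[0,0,0]],
    [[0,0,0],[0,0,0]],
    [[0,0,0],[0,0,0]],
    [[0,0,0],[0,0,0]]
  ],
  "fingers": 255,
  "newtons": 25
}}

```text
t: 23.3
eef_pos: [0.4383, 0.1727, 0.0097]
tcp_rot: [3.141, -0.056, -0.001]
ft_force: [-1.8, 0.6, 4.2]
opening: 0.0557
```

Run:
```python
from h import *
s=env.state();print(s['eef_pos'],s['opening'],s['ft_force'])
c=env.read_camera("top");im=cv2.imread("pics/top0.png")
# crate rim corners estimate refined from markers: crop of the crate for a look
k=1.5625
o=cv2.resize(im[240:370,150:290],None,fx=4,fy=4,interpolation=cv2.INTER_CUBIC)
for (x,y,yaw) in [(.511,.369,-1.8),(.511,.372,-4)]:
    a=np.radians(yaw);M=np.array([[np.cos(a),-np.sin(a)],[np.sin(a),np.cos(a)]])
    P=[px(c,(*(np.array([x,y])+M@np.array(l)),.048)) for l in [(-.09,-.09),(-.09,.09),(.09,.09),(.09,-.09)]]
    Q=np.array([(((u+.5)*k-.5-150)*4,((v+.5)*k-.5-240)*4) for u,v in P]); cv2.polylines(o,[Q.round().astype(int)],True,(255,0,255) if yaw>-3 else (0,255,0),1)
cv2.imwrite("pics/crate.png",o)
```

```text
[0.43831965 0.17269323 0.00967559] 0.05569790982258425 [-1.84205143  0.59403717  4.24060776]
```

View pics/crate.png

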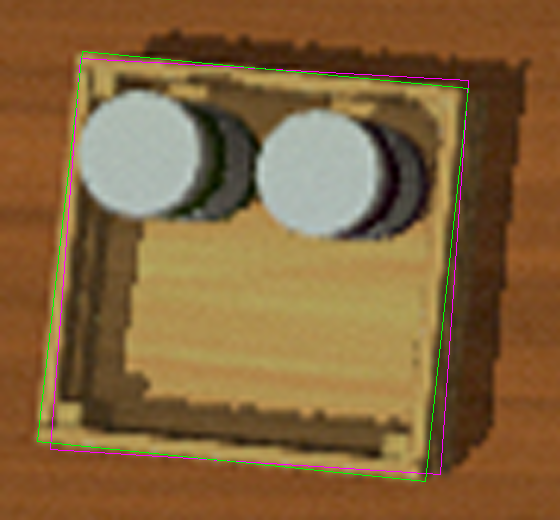

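The green outline (crate centre 0.511, 0.372, yaw −4°) fits the crate rim, and the stock jars are in the far half.

Run:
```python
from h import *
a=np.radians(-4);M=np.array([[np.cos(a),-np.sin(a)],[np.sin(a),np.cos(a)]])
for l in [(-.042,.040),(-.042,-.040)]:
    p=np.array([.511,.372])+M@np.array(l); print(p.round(4),delta((*p,.135),-4))
```

```text
[0.4719 0.4148] (array([  24.8, -243.2,  -90.3]), array([0. , 0. , 1.9]))
[0.4663 0.335 ] (array([  22.1, -163.3,  -90.3]), array([0. , 0. , 1.9]))
```

Call:
{"op": "arm_command", "data": {
  "deltas": [
    [[0,0,-0.015],[0,0,0]],
    [[0,0,-0.04],[0,0,0]],
    [[0,0,-0.065],[0,0,0]],
    [[0,-0.01,-0.085],[0,0,0]],
    [[0.004,-0.035,-0.09],[0,0,1]],
    [[0.007,-0.065,-0.09],[0,0,2]],
    [[0.01,-0.1,-0.09],[0,0,2]],
    [[0.014,-0.135,-0.09],[0,0,2]],
    [[0.018,-0.17,-0.09],[0,0,2]],
    [[0.021,-0.205,-0.09],[0,0,2]],
    [[0.024,-0.23,-0.09],[0,0,2]],
    [[0.025,-0.243,-0.09],[0,0,2]]
  ]
}}

```text
t: 24.35
eef_pos: [0.472, 0.4177, 0.0982]
tcp_rot: [-3.139, 0.108, 0.0]
ft_force: [-0.5, -0.0, -1.4]
opening: 0.0555
```

Call:
{"op": "arm_command", "data": {
  "deltas": [
    [[0,0,0],[0,0,0]],
    [[0,0,0],[0,0,0]],
    [[0,0,0],[0,0,0]],
    [[0,0,0],[0,0,0]]
  ]
}}

```text
t: 24.68
eef_pos: [0.4719, 0.4132, 0.0989]
tcp_rot: [3.138, -0.113, -0.001]
ft_force: [0.2, 0.1, -1.9]
opening: 0.0555
```

Run:
```python
from h import *
s=env.state();print(s['eef_pos'],s['opening'],s['ft_force'],delta((.4719,.4148,.0527),-4))
```

```text
[0.47191311 0.41320483 0.09889706] 0.05554039974576417 [ 0.1578344   0.14437756 -1.89873967] (array([-0.1, -1.7, 81.2]), array([ 0.1,  0.1, -0.1]))
```

Call:
{"op": "arm_command", "data": {
  "deltas": [
    [[0,-0.001,0.015],[0,0,0]],
    [[0,-0.001,0.035],[0,0,0]],
    [[0,-0.001,0.055],[0,0,0]],
    [[0,-0.001,0.068],[0,0,0]],
    [[0,-0.001,0.074],[0,0,0]],
    [[0,-0.001,0.077],[0,0,0]],
    [[0,-0.001,0.079],[0,0,0]],
    [[0,-0.001,0.08],[0,0,0]],
    [[0,-0.001,0.08],[0,0,0]],
    [[0,-0.001,0.08],[0,0,0]]
  ]
}}

```text
t: 25.52
eef_pos: [0.473, 0.4161, 0.0205]
tcp_rot: [-3.138, 0.111, -0.002]
ft_force: [-0.3, 0.2, -1.2]
opening: 0.0556
```

Call:
{"op": "arm_command", "data": {
  "deltas": [
    [[0,0,0.0005],[0,0,0]],
    [[0,0,0.001],[0,0,0]],
    [[0,0,0.001],[0,0,0]]
  ]
}}

```text
t: 25.77
eef_pos: [0.4724, 0.4157, 0.0187]
tcp_rot: [-3.139, 0.111, -0.0]
ft_force: [-0.0, 0.8, -1.2]
opening: 0.0558
```

Call:
{"op": "arm_command", "data": {
  "deltas": [
    [[0,0,0.0005],[0,0,0]],
    [[0,0,0.001],[0,0,0]],
    [[0,0,0.0015],[0,0,0]],
    [[0,0,0.0015],[0,0,0]]
  ]
}}

```text
t: 26.1
eef_pos: [0.4724, 0.4157, 0.0177]
tcp_rot: [-3.139, 0.111, -0.0]
ft_force: [-2.3, -1.9, 3.0]
opening: 0.0554
```

Call:
{"op": "arm_command", "data": {
  "deltas": [
    [[0,0,0],[0,0,0]],
    [[0,0,0],[0,0,0]],
    [[0,0,0],[0,0,0]],
    [[0,0,0],[0,0,0]],
    [[0,0,0],[0,0,0]]
  ],
  "fingers": 65
}}

```text
t: 26.52
eef_pos: [0.4723, 0.4156, 0.0168]
tcp_rot: [-3.14, 0.111, -0.0]
ft_force: [0.2, -0.3, 0.1]
opening: 0.0703
```

Call:
{"op": "arm_command", "data": {
  "deltas": [
    [[0,0,-0.01],[0,0,0]],
    [[0,0,-0.03],[0,0,0]],
    [[0,0,-0.06],[0,0,0]],
    [[0,0,-0.09],[0,0,0]],
    [[0,0,-0.105],[0,0,0]],
    [[0,0,-0.11],[0,0,0]],
    [[0,0,-0.11],[0,0,0]],
    [[0,0,-0.11],[0,0,0]]
  ]
}}

```text
t: 27.18
eef_pos: [0.4718, 0.4153, 0.1264]
tcp_rot: [3.139, -0.111, -0.001]
ft_force: [-0.2, -0.5, 0.1]
opening: 0.0698
```

Run:
```python
from h import *
s=env.state();print(s['eef_pos'],s['opening'],delta((.431,.062,.16),-4))
W=env.read_camera("wrist");cv2.imwrite("pics/w8.png",W["pixels"][:,:,::-1])
p=W["pixels"].astype(int);m=((p[...,0]>110)&(p[...,1]<60)&(p[...,2]<60)).astype(np.uint8)
k,l,st,ce=cv2.connectedComponentsWithStats(m);i=1+st[1:,4].argmax();print(st[i],ce[i],w(W,*ce[i],.088))
```

```text
[0.47181996 0.41529265 0.12640738] 0.06984824945786056 (array([-15.7, 355.3,   1.6]), array([ 0. ,  0. , -0.1]))
[ 223  160   70   68 3719] [257.61495026 193.30330734] [0.47273396 0.41644772]
```

Jam stands where released: its lid is round and centred at (0.473, 0.416). On to the honey.

Call:
{"op": "arm_command", "data": {
  "deltas": [
    [[-0.001,0.015,0],[0,0,0]],
    [[-0.002,0.045,0],[0,0,0]],
    [[-0.004,0.08,0],[0,0,0]],
    [[-0.005,0.115,0],[0,0,0]],
    [[-0.007,0.15,0],[0,0,0]],
    [[-0.008,0.185,0],[0,0,0]],
    [[-0.01,0.22,0],[0,0,0]],
    [[-0.012,0.255,0],[0,0,0]],
    [[-0.013,0.29,0],[0,0,0]],
    [[-0.015,0.32,0],[0,0,0]],
    [[-0.016,0.345,0],[0,0,0]],
    [[-0.016,0.355,0],[0,0,0]]
  ],
  "fingers": 0
}}

```text
t: 28.23
eef_pos: [0.4291, 0.0602, 0.1251]
tcp_rot: [3.139, -0.116, -0.006]
ft_force: [-0.2, 1.1, -0.6]
opening: 0.0942
```

Call:
{"op": "arm_command", "data": {
  "deltas": [
    [[0,0,0],[0,0,0]],
    [[0,0,0],[0,0,0]],
    [[0,0,0],[0,0,0]],
    [[0,0,0],[0,0,0]]
  ]
}}

```text
t: 28.57
eef_pos: [0.4311, 0.0638, 0.1266]
tcp_rot: [-3.139, 0.109, 0.001]
ft_force: [0.1, -0.0, 0.2]
opening: 0.094
```

Run:
```python
from h import *
W=env.read_camera("wrist");s=env.state();print(s['eef_pos'],px(W,(.431,.062,.08)))
p=W["pixels"].astype(int);m=((p[...,0]>150)&(p[...,1]>120)&(p[...,0]-p[...,2]>60)&(p[...,0]-p[...,1]<70)).astype(np.uint8)
k,l,st,ce=cv2.connectedComponentsWithStats(m)
for i in range(1,k):
    if st[i,4]>800: q=w(W,*ce[i],.08);print(st[i],ce[i],q,delta((*q,.043),-4))
```

```text
[0.43116961 0.06379441 0.12672733] (np.float64(256.5638661019982), np.float64(194.505383808917))
[ 222  154   70   75 3761] [256.52645573 192.66498272] [0.43107527 0.0635196 ] (array([ -0. ,   0.3, 118.7]), array([-0. ,  0. ,  0.1]))
```

Call:
{"op": "arm_command", "data": {
  "deltas": [
    [[0,0,0.02],[0,0,0]],
    [[0,0,0.045],[0,0,0]],
    [[0,0,0.07],[0,0,0]],
    [[0,0,0.095],[0,0,0]],
    [[0,0,0.11],[0,0,0]],
    [[0,0,0.118],[0,0,0]],
    [[0,0,0.118],[0,0,0]],
    [[0,0,0.118],[0,0,0]]
  ]
}}

```text
t: 29.28
eef_pos: [0.4315, 0.0631, 0.0092]
tcp_rot: [-3.14, 0.11, -0.0]
ft_force: [0.1, -0.5, 0.9]
opening: 0.0938
```

Call:
{"op": "arm_command", "data": {
  "deltas": [
    [[0,0,0],[0,0,0]],
    [[0,0,0],[0,0,0]],
    [[0,0,0],[0,0,0]],
    [[0,0,0],[0,0,0]],
    [[0,0,0],[0,0,0]],
    [[0,0,0],[0,0,0]],
    [[0,0,0],[0,0,0]],
    [[0,0,0],[0,0,0]],
    [[0,0,0],[0,0,0]]
  ],
  "fingers": 255
}}

```text
t: 30.03
eef_pos: [0.4313, 0.0626, 0.0092]
tcp_rot: [3.14, -0.111, 0.0]
ft_force: [-0.4, -0.3, 2.9]
opening: 0.0558
```

Run:
```python
from h import *
s=env.state();print(s['eef_pos'],s['opening'],s['ft_force'],delta((.4663,.3350,s['eef_pos'][2]+.035+.09),-4))
```

```text
[0.43134929 0.06258192 0.00919635] 0.05577927467540715 [-0.35211251 -0.3172391   2.8807186 ] (array([  15.6, -274.2,  -90. ]), array([ 0. , -0. , -0.1]))
```

Call:
{"op": "arm_command", "data": {
  "deltas": [
    [[0,0,-0.015],[0,0,0]],
    [[0,0,-0.04],[0,0,0]],
    [[0,0,-0.065],[0,0,0]],
    [[0,-0.01,-0.085],[0,0,0]],
    [[0.002,-0.04,-0.09],[0,0,0]],
    [[0.004,-0.078,-0.09],[0,0,0]],
    [[0.006,-0.116,-0.09],[0,0,0]],
    [[0.008,-0.154,-0.09],[0,0,0]],
    [[0.01,-0.192,-0.09],[0,0,0]],
    [[0.013,-0.228,-0.09],[0,0,0]],
    [[0.015,-0.258,-0.09],[0,0,0]],
    [[0.016,-0.274,-0.09],[0,0,0]]
  ]
}}

```text
t: 31.03
eef_pos: [0.4658, 0.3381, 0.0979]
tcp_rot: [-3.139, 0.107, 0.002]
ft_force: [-0.2, -0.9, -1.2]
opening: 0.0556
```

Call:
{"op": "arm_command", "data": {
  "deltas": [
    [[0,0,0],[0,0,0]],
    [[0,0,0],[0,0,0]],
    [[0,0,0],[0,0,0]],
    [[0,0,0],[0,0,0]]
  ]
}}

```text
t: 31.37
eef_pos: [0.466, 0.3333, 0.0983]
tcp_rot: [3.138, -0.113, -0.002]
ft_force: [-0.9, -0.4, -1.4]
opening: 0.0555
```

Run:
```python
from h import *
s=env.state();print(s['eef_pos'],s['opening'],s['ft_force'],delta((.4663,.3350,.0522),-4))
```

```text
[0.46601586 0.33334141 0.09830786] 0.05553120846659186 [-0.92486137 -0.42922626 -1.35232319] (array([ 0.3, -1.8, 81.1]), array([ 0.1,  0.1, -0.1]))
```

Call:
{"op": "arm_command", "data": {
  "deltas": [
    [[0,-0.001,0.015],[0,0,0]],
    [[0,-0.001,0.035],[0,0,0]],
    [[0,-0.001,0.055],[0,0,0]],
    [[0,-0.001,0.068],[0,0,0]],
    [[0,-0.001,0.074],[0,0,0]],
    [[0,-0.001,0.077],[0,0,0]],
    [[0,-0.001,0.079],[0,0,0]],
    [[0,-0.001,0.08],[0,0,0]],
    [[0,-0.001,0.081],[0,0,0]],
    [[0,-0.001,0.081],[0,0,0]],
    [[0,-0.001,0.081],[0,0,0]]
  ]
}}

```text
t: 32.28
eef_pos: [0.4671, 0.3361, 0.0186]
tcp_rot: [-3.139, 0.111, -0.002]
ft_force: [0.9, 0.4, -2.0]
opening: 0.0554
```

Call:
{"op": "arm_command", "data": {
  "deltas": [
    [[0,0,0.0005],[0,0,0]],
    [[0,0,0.001],[0,0,0]],
    [[0,0,0.0015],[0,0,0]],
    [[0,0,0.0015],[0,0,0]]
  ]
}}

```text
t: 32.62
eef_pos: [0.4669, 0.3361, 0.0173]
tcp_rot: [-3.139, 0.111, -0.001]
ft_force: [-1.5, -1.5, 3.5]
opening: 0.0559
```

Call:
{"op": "arm_command", "data": {
  "deltas": [
    [[0,0,0],[0,0,0]],
    [[0,0,0],[0,0,0]],
    [[0,0,0],[0,0,0]],
    [[0,0,0],[0,0,0]],
    [[0,0,0],[0,0,0]]
  ],
  "fingers": 65
}}

```text
t: 33.03
eef_pos: [0.4667, 0.3358, 0.0164]
tcp_rot: [-3.14, 0.111, -0.0]
ft_force: [0.1, 0.1, -0.3]
opening: 0.07
```

Call:
{"op": "arm_command", "data": {
  "deltas": [
    [[0,0,-0.01],[0,0,0]],
    [[0,0,-0.03],[0,0,0]],
    [[0,0,-0.06],[0,0,0]],
    [[0,0,-0.09],[0,0,0]],
    [[0,0,-0.12],[0,0,0]],
    [[0,0,-0.145],[0,0,0]],
    [[0,0,-0.155],[0,0,0]],
    [[0,0,-0.155],[0,0,0]],
    [[0,0,-0.155],[0,0,0]]
  ]
}}

```text
t: 33.78
eef_pos: [0.4665, 0.3357, 0.1714]
tcp_rot: [-3.14, 0.111, -0.0]
ft_force: [0.9, -0.9, -0.8]
opening: 0.0697
```

Run:
```python
from h import *
W=env.read_camera("wrist");s=env.state();print(s['eef_pos'],s['opening'],delta((.5626,.182,.205),-85))
cv2.imwrite("pics/w9.png",W["pixels"][:,:,::-1])
```

```text
[0.46556782 0.33524709 0.16985624] 0.07024107544107942 (array([107.6, 146. ,  -0.2]), array([ 0.2,  0.1, 80.9]))
```

View pics/w9.png

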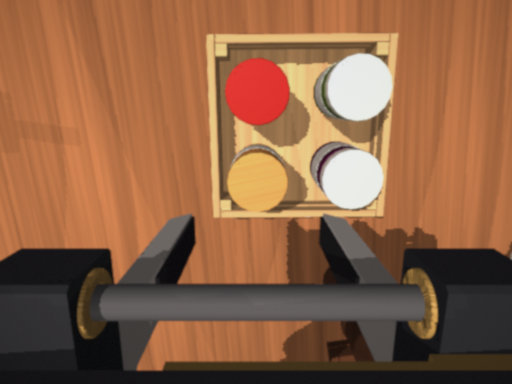

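Jam (257,91) and honey (258,181) stand upright in the crate beside the two stock jars. Now the mill.

Call:
{"op": "arm_command", "data": {
  "deltas": [
    [[0.005,0.008,0],[0,0,5]],
    [[0.016,0.022,0],[0,0,11]],
    [[0.028,0.038,0],[0,0,18]],
    [[0.04,0.054,0],[0,0,25]],
    [[0.052,0.07,0],[0,0,32]],
    [[0.064,0.086,0],[0,0,39]],
    [[0.076,0.102,0],[0,0,46]],
    [[0.088,0.119,0],[0,0,53]],
    [[0.1,0.136,0],[0,0,60]],
    [[0.108,0.146,0],[0,0,67]],
    [[0.108,0.146,0],[0,0,74]],
    [[0.108,0.146,0],[0,0,81]]
  ],
  "fingers": 0
}}

```text
t: 34.83
eef_pos: [0.5626, 0.1811, 0.168]
tcp_rot: [2.303, -2.13, -0.006]
ft_force: [-0.8, -0.6, 0.7]
opening: 0.0939
```

Call:
{"op": "arm_command", "data": {
  "deltas": [
    [[0,0,0],[0,0,0]],
    [[0,0,0],[0,0,0]],
    [[0,0,0],[0,0,0]],
    [[0,0,0],[0,0,0]]
  ]
}}

```text
t: 35.17
eef_pos: [0.5634, 0.1827, 0.1705]
tcp_rot: [2.316, -2.12, -0.002]
ft_force: [0.0, 0.0, -0.2]
opening: 0.0942
```

Run:
```python
from h import *
W=env.read_camera("wrist");s=env.state();print(s['eef_pos'],s['opening'])
im=W["pixels"][:,:,::-1].copy()
M=lambda p:cv2.drawMarker(im,tuple(int(round(x)) for x in px(W,p)),(255,0,255),0,9)
M((.5626,.1845,.147));a=np.radians(5.5)
for l in [(-.09,-.09),(-.09,.09),(.09,.09),(.09,-.09)]: M((.64+np.cos(a)*l[0]-np.sin(a)*l[1],.008+np.sin(a)*l[0]+np.cos(a)*l[1],.03))
cv2.imwrite("pics/w10.png",im)
```

```text
[0.56359787 0.18271456 0.17089483] 0.09389777922384529
```

View pics/w10.png

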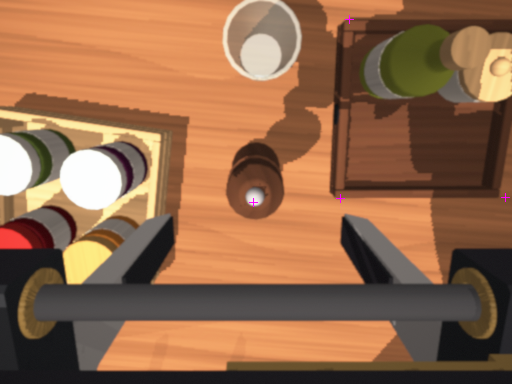

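Run:
```python
from h import *
W=env.read_camera("wrist");s=env.state()
n=w(W,255,197,.147);h=w(W,255,190,.126);print("nut",n,"head",h,s['eef_pos'])
A=w(W,332,193,.03);B=w(W,340,22,.03);C=w(W,498,192,.03)
print(A,B,C,np.linalg.norm(B-A),np.linalg.norm(C-A),np.degrees(np.arctan2(*(B-A)[::-1])),np.degrees(np.arctan2(*(C-A)[::-1]))+90)
print("ctr",(B+C)/2); print(delta((*n,.093),-85))
```

```text
nut [0.56672834 0.18348507] head [0.56683342 0.18360835] [0.5637425  0.18275192 0.17115641]
[0.54728849 0.09824641] [0.71785702 0.11444507] [ 0.56431073 -0.08158996] 0.1713359884926286 0.1806401839876233 5.425031297240899 5.407167194712713
ctr [0.64108387 0.01642756]
(array([ -0.5,  -3.1, 113.2]), array([ 0., -0.,  0.]))
```

The mill's nut is at (255,197). The tray's near-left corner is at (332,193), which puts the tray centre at about (0.645, 0.016), yaw 5.4°.

Call:
{"op": "arm_command", "data": {
  "deltas": [
    [[0,-0.003,0.01],[0,0,0]],
    [[0,-0.003,0.03],[0,0,0]],
    [[0,-0.003,0.055],[0,0,0]],
    [[0,-0.003,0.08],[0,0,0]],
    [[0,-0.003,0.1],[0,0,0]],
    [[0,-0.003,0.11],[0,0,0]],
    [[0,-0.003,0.112],[0,0,0]],
    [[0,-0.003,0.112],[0,0,0]],
    [[0,-0.003,0.112],[0,0,0]]
  ]
}}

```text
t: 36.02
eef_pos: [0.5682, 0.183, 0.0607]
tcp_rot: [-2.314, 2.122, -0.002]
ft_force: [-0.4, 0.8, 1.0]
opening: 0.0938
```

Call:
{"op": "arm_command", "data": {
  "deltas": [
    [[0,0,0],[0,0,0]],
    [[0,0,0],[0,0,0]],
    [[0,0,0],[0,0,0]],
    [[0,0,0],[0,0,0]],
    [[0,0,0],[0,0,0]],
    [[0,0,0],[0,0,0]],
    [[0,0,0],[0,0,0]],
    [[0,0,0],[0,0,0]],
    [[0,0,0],[0,0,0]],
    [[0,0,0],[0,0,0]]
  ],
  "fingers": 255
}}

```text
t: 36.85
eef_pos: [0.567, 0.1829, 0.0595]
tcp_rot: [-2.315, 2.123, 0.0]
ft_force: [0.4, -0.2, -0.9]
opening: 0.0463
```

Run:
```python
from h import *
s=env.state();print(s['eef_pos'],s['opening'],s['ft_force'],delta((.604,.012,s['eef_pos'][2]+.035+.07),-84.6))
```

```text
[0.56702035 0.18294751 0.05947362] 0.046342809549608975 [ 0.38611525 -0.19733659 -0.94299348] (array([173.5, -22.1, -70. ]), array([-0. ,  0. , -0.5]))
```

Call:
{"op": "arm_command", "data": {
  "deltas": [
    [[0,0,-0.01],[0,0,0]],
    [[0,0,-0.03],[0,0,0]],
    [[0,0,-0.055],[0,0,0]],
    [[0.005,-0.001,-0.068],[0,0,0]],
    [[0.02,-0.003,-0.07],[0,0,0]],
    [[0.045,-0.006,-0.07],[0,0,0]],
    [[0.072,-0.009,-0.07],[0,0,0]],
    [[0.1,-0.013,-0.07],[0,0,0]],
    [[0.127,-0.016,-0.07],[0,0,0]],
    [[0.15,-0.019,-0.07],[0,0,0]],
    [[0.167,-0.021,-0.07],[0,0,0]],
    [[0.173,-0.022,-0.07],[0,0,0]]
  ]
}}

```text
t: 37.85
eef_pos: [0.6042, 0.0091, 0.1295]
tcp_rot: [2.311, -2.127, 0.002]
ft_force: [-0.3, 1.4, -1.5]
opening: 0.0462
```

Call:
{"op": "arm_command", "data": {
  "deltas": [
    [[0,0,0],[0,0,0]],
    [[0,0,0],[0,0,0]],
    [[0,0,0],[0,0,0]],
    [[0,0,0],[0,0,0]]
  ]
}}

```text
t: 38.18
eef_pos: [0.6035, 0.0136, 0.1294]
tcp_rot: [-2.317, 2.122, 0.001]
ft_force: [-0.1, 0.2, -1.5]
opening: 0.0458
```

Run:
```python
from h import *
W=env.read_camera("wrist");s=env.state();print(s['eef_pos'],s['opening'],s['ft_force'],delta((.604,.012,.0595+.035+.01),-84.6))
cv2.imwrite("pics/w11.png",W["pixels"][:,:,::-1])
```

```text
[0.60355711 0.01357534 0.12942822] 0.04623894523592935 [ 0.40714118 -0.14139916 -1.43576973] (array([ 1.6, -0.3, 59.9]), array([ 0. ,  0. , -0.4]))
```

View pics/w11.png

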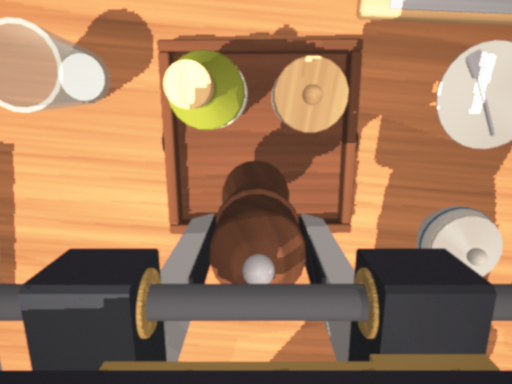

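Run:
```python
from h import *
W=env.read_camera("wrist")
P=[w(W,u,v,.03) for u,v in((168,230),(350,230),(362,38),(158,40))]
print(np.round(P,4),np.mean(P,0)); print(px(W,(.604,.0135,.01)))
```

```text
[[ 0.5454  0.0958]
 [ 0.5612 -0.0834]
 [ 0.7368 -0.067 ]
 [ 0.7196  0.1091]] [0.64074378 0.01362978]
(np.float64(256.16066858792686), np.float64(175.23537679356195))
```

The mill hangs upright. The oil (205,90) and salt (310,95) are in the far half, and the landing point (256,175) is in the middle of the free half.

Call:
{"op": "arm_command", "data": {
  "deltas": [
    [[0,0,0.01],[0,0,0]],
    [[0,0,0.025],[0,0,0]],
    [[0,0,0.04],[0,0,0]],
    [[0,0,0.05],[0,0,0]],
    [[0,0,0.055],[0,0,0]],
    [[0,0,0.057],[0,0,0]],
    [[0,0,0.059],[0,0,0]],
    [[0,0,0.059],[0,0,0]],
    [[0,0,0.059],[0,0,0]]
  ]
}}

```text
t: 39.03
eef_pos: [0.6046, 0.0123, 0.0712]
tcp_rot: [-2.314, 2.123, -0.002]
ft_force: [0.3, -1.0, -1.5]
opening: 0.046
```

Call:
{"op": "arm_command", "data": {
  "deltas": [
    [[0,0,0.0005],[0,0,0]],
    [[0,0,0.001],[0,0,0]],
    [[0,0,0.001],[0,0,0]]
  ]
}}

```text
t: 39.28
eef_pos: [0.6041, 0.0123, 0.0699]
tcp_rot: [-2.315, 2.123, -0.001]
ft_force: [-0.2, 1.4, -2.1]
opening: 0.0462
```

Call:
{"op": "arm_command", "data": {
  "deltas": [
    [[0,0,0.0005],[0,0,0]],
    [[0,0,0.001],[0,0,0]],
    [[0,0,0.001],[0,0,0]]
  ]
}}

```text
t: 39.53
eef_pos: [0.6045, 0.0124, 0.0694]
tcp_rot: [-2.315, 2.123, -0.002]
ft_force: [-0.2, 0.6, 2.3]
opening: 0.0458
```

Call:
{"op": "arm_command", "data": {
  "deltas": [
    [[0,0,0],[0,0,0]],
    [[0,0,0],[0,0,0]],
    [[0,0,0],[0,0,0]],
    [[0,0,0],[0,0,0]],
    [[0,0,0],[0,0,0]],
    [[0,0,0],[0,0,0]]
  ],
  "fingers": 60
}}

```text
t: 40.03
eef_pos: [0.6037, 0.0123, 0.0683]
tcp_rot: [2.315, -2.124, -0.0]
ft_force: [-0.1, 0.5, -0.2]
opening: 0.072
```

Call:
{"op": "arm_command", "data": {
  "deltas": [
    [[0,0,-0.01],[0,0,0]],
    [[0,0,-0.03],[0,0,0]],
    [[0,0,-0.06],[0,0,0]],
    [[0,0,-0.09],[0,0,0]],
    [[0,0,-0.12],[0,0,0]],
    [[0,0.02,-0.14],[0,0,0]],
    [[0,0.05,-0.14],[0,0,0]],
    [[0,0.085,-0.14],[0,0,0]],
    [[0,0.12,-0.14],[0,0,0]],
    [[0,0.15,-0.14],[0,0,0]],
    [[0,0.17,-0.14],[0,0,0]],
    [[0,0.17,-0.14],[0,0,0]]
  ]
}}

```text
t: 41.03
eef_pos: [0.4315, -0.0022, 0.2091]
tcp_rot: [2.314, -2.124, 0.0]
ft_force: [0.5, 0.6, 0.3]
opening: 0.0722
```

Call:
{"op": "arm_command", "data": {
  "deltas": [
    [[0,0,0],[0,0,0]],
    [[0,0,0],[0,0,0]],
    [[0,0,0],[0,0,0]],
    [[0,0,0],[0,0,0]]
  ]
}}

```text
t: 41.37
eef_pos: [0.4355, -0.0023, 0.2085]
tcp_rot: [-2.315, 2.123, 0.0]
ft_force: [0.3, 2.1, 1.3]
opening: 0.0719
```

Run:
```python
from h import *
print(env.state()['eef_pos'],env.state()['opening'])
S=env.read_camera("scene")["pixels"][:,:,::-1]
cv2.imwrite("pics/final.png",cv2.resize(S[110:290,40:460],(800,343),interpolation=cv2.INTER_CUBIC))
```

```text
[ 0.43545428 -0.00232069  0.20853134] 0.07185725052642547
```

View pics/final.png

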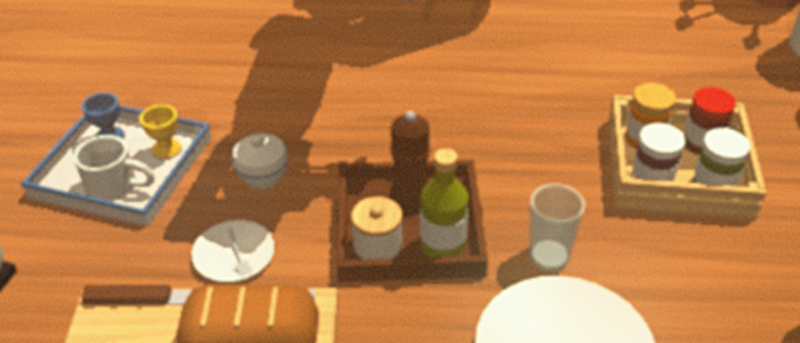

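The final view shows everything upright and in place: cups at (100,110) and (160,130), mill at (410,150), honey and jam at (653,105) and (712,110). The glass and sugar bowl haven't moved.

```bash
python3 -c "
from cell import env
print(env.finish_job())"
```

```text
the job is handed in; nothing more can be done
None
```

The counter is cleared and the job was handed in at about 41 s. I put the blue then the yellow egg cup in the wash tray, the jam then the honey in the pantry crate, and the pepper mill in the condiment tray. Each was lowered until the wrist force showed it touching the tray floor, then released.

**Last checks:** the final scene view shows all five upright in their trays. The coffee cup, stock jars, oil and salt are still standing. The juice glass and sugar bowl look unmoved by eye; I did not re-measure their positions. The gripper was clear of everything.

**What disagreed along the way:**
- **Finger tips:** they are really 35 mm higher than the reported TCP. My first grasp of the blue cup therefore closed in the air above it, and the cup did not move. A light touch on bare counter (about 9 N) gave the offset, and I corrected every move after that.
- **Eye readings:** my first pixel readings were about 7 to 10 mm off for the jam, the mill and the condiment tray. Closer wrist views, plus colour measurement for the jam, fixed them before I grasped or placed anything there.

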